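# Index the lens arm one hole

### The arm

A 6-joint arm with a two-finger parallel gripper is mounted at the origin on a cart in front of the work surface, level with it; the furniture and walls round the work are solid. World frame = base frame: x ahead of the robot, y to its left, z up, the work surface at z = 0. Lengths are in mm, angles in degrees, forces in N, time in s.
With the tool pointing down it reaches from about 350 to 850 mm from the base axis. Payload 8.1 kg.
Tool frame: the origin (TCP) lies between the finger pads; the fingertips stand 22 mm ahead of it and the grasp point (between the pads) lies 3 mm ahead of it; z points along the fingers, y is the line along which they close (so a half turn about z gives the same grasp; the last joint's range is limited). The gripper opens to 85 mm and grips with 20 to 120 N. Pads are 22 mm wide; open, the fingers measure 114 mm over their backs; the gripper's body (76 mm by 85 mm) begins 54 mm behind the grasp point. The pads swing forward as they close: fully open they stand 13 mm farther back than shut.
Start: joints at [-73.533, 7.471, 85.268, -0, 87.261, -4.893], TCP at [218.555, -558.784, 253.292] pointing down, gripper open.
Joint ranges: [-169.43, 169.43], [-51.17, 129.36], [1.28, 143.12], [-76.62, 256.62], [0, 156.53], [-152.29, 152.29]. Speed limits (degrees/s): [136.94, 136.94, 159.86, 180, 180, 180].

### API

Orientations are given as [roll, pitch, yaw] about the fixed x, y, z axes, in that order (R = Rz(yaw) Ry(pitch) Rx(roll)).
In Python, from bench import r, vision gives the robot as it stands.
- The arm moves only by the tool step_arm, never from a script. Its argument "targets" is a list that holds one entry, the list of rows, each a list of 6 numbers: the shift along the world's x, y, z in mm, then the turn, a rotation vector about the world's x, y, z in rad. In form: [[[x, y, z, rx, ry, rz], ...]]. A call has 1 to 12 rows; each row is the pose to reach, as a shift and turn from the pose commanded when the call began; what a row does not reach only later rows make up. A row lasts 1/12 s, in which the tool goes at most 41.7 mm and 7.16 degrees, less where a joint would pass 70% of its speed; a pose out of reach is approached as far as the arm can. A call with a gripper value outside its range is refused whole. "fingers" is the gripper's target within -1 to 1 (shut at 1, half-way at 0, fully open at -1), set as the call begins (left out, the last holds). The fingers move at their own pace and stop on an object; "newtons" is the grip in N (left out, the last holds). Time passes only in rows, so rows that repeat a pose let the fingers close. It gives the time, the measured TCP pose, the force, the opening and the grip force at its end, in the units of the state.
- r.sense(): the state, without advancing time (a new reading comes with each control period).
- vision.snapshot(name): name is "scene" or "top" or "wrist"; returns a dict with "img" (384x512x3 uint8, blue, green, red), "mtx" (3x3 intrinsics, pixels), "D" ([k1, k2, p1, p2, k3] as OpenCV has them; the pictures are not rectified), "eye" and "attitude" of the camera in the world. Camera axes: x right, y up, looking along -z (the intrinsics and any distortion apply to the point x, -y, -z); pixel columns grow to the right and rows downward; lengths in mm; the calibration is good to about 2 mm. A picture is of the moment at which its call begins. There is no depth.
- r.hand_in(): hands the job in; it is judged then, once.
The state is a dict: "time": time; "joint_pos": joint angles; "qd": joint speeds; "joint_efforts": joint torques, N m; "tool_pos": TCP position; "tcp_rot": TCP orientation; "ft_force": force on the tool from outside, world axes, zero at the start; "wrist_torque": the same for the moment, N m; "finger_gap": finger opening in mm; "grip_force": force on a finger pad.
Only numpy, scipy, OpenCV 4.12 (cv2) and the standard library are available. Lean on these libraries where they do the work, as an engineer would, in place of code of your own. Each camera call takes 0.05 s, during which the arm holds its last target. There are 200 camera calls.

### The job

The lens arm is parked in the middle hole of its index plate: hook a fingertip under the red ring, lift the spring pin out of its hole, swing the arm one hole sideways so that the lens stands over the pink dish, and let the pin drop fully home in that hole. Do not pinch or force the ring, and leave the dishes, the vial, the timer and the marker where they are.

Things in the scene. Friction and masses are not known exactly. Their poses are not given: they have to be found in the camera images.
- index_fixture: Fixed aluminium base, 270 mm wide, 235 mm deep (x -185 to +50), 10 mm thick, with a raised steel index plate (top 30 mm above the table): an arc of radius 150 mm about the pivot with five holes 22 degrees (0.384 rad) apart, the third in the middle. Origin on the table under the pivot axis; z up; -x points from the pivot to the middle hole, roughly to the right (world -y). Pivot cap 60 mm high.
- pivot (a point): Point on the vertical swing axis at the top of the pivot cap, 60 mm above the table. Axes as index_fixture.
- swing_arm (a joint): Angle (rad) of the blue lens arm about the vertical pivot, positive anticlockwise from above; 0 = middle hole (start); holes at -0.768, -0.384, 0, 0.384, 0.768; stops at -0.9, 0.9. Arm top 50 mm above the table. Pin out: it turns with light friction (0.5 N at the ring) and stays where left; pin in a hole: about 0.01 rad of play either way.
- index_pin (a joint): Height (m) of the vertical spring pin on the arm's outer end, 150 mm from the pivot: 0 = fully home in a hole, 0.011 = its round tip just clear of the index plate's top, 0.024 = upper stop. A spring pushes it down with 4 N at 0, 7 N at the stop. Let go between holes, it rests on the plate at about 0.011 and drops in when the arm brings it over a hole.
- pull_ring: Red rounded ring of 8 mm round bar fixed on the pin's top (origin, 74 mm above the table with the pin home); opening 52 mm wide, 54 mm high. It faces away from the pivot and leans back to it by 20 degrees. x points level to the pivot, z up, y along the top bar. A fingertip pointing to the pivot and down (tilted about 45 degrees) enters from outside and lifts the top bar from below.
- ring_bar (a point): Middle of the ring's straight top bar, on the bar's centre line (bar radius 4 mm), 132 mm above the table with the pin home, 129 mm from the pivot. Axes as pull_ring.
- lens_center (a point): Centre of the round clear lens (black rim, 67 mm outside) in the arm, 85 mm from the pivot on the line from pivot to pin, 46 mm above the table.
- pink_dish: Loose clear dish with pink filling, 58 mm across, 14 mm high, origin under its centre. It stands on the base plate's black round mark, 85 mm from the pivot, under the lens position of one of the two holes next to the middle (left or right varies).
- tan_dish: Loose clear dish with beige filling, 60 mm across, 13 mm high, origin under its centre, on the mark on the other side. Leave alone.
- amber_vial: Loose amber glass vial with a black cap, 28 mm across, 64 mm high, standing on the table; origin under its centre. Leave alone.
- timer: Loose white bench timer, 66 x 66 x 20 mm, on the table; origin under its centre. Leave alone.
- marker: Loose marker pen with a red cap, 136 mm long and 14 mm thick, lying on the table; origin under its middle, y along the pen. Leave alone.

How it is judged (in metres and radians):
On the way, in this order (a step that is already met when the one before it is completed fails the run):
1. the pin is lifted clear of its hole (value of joint index_pin above 0.011 m), for 0.1 s.
2. the lens is over the pink dish and the pin has dropped home (value of joint index_pin below 0.003 m and horizontal distance between lens_center and pink_dish below 0.01 m), for 0.2 s.
At the end, for the whole second after the job is handed in: The pin is fully home (under 3 mm) in the hole one step from the middle on the pink dish's side: the lens centre is within 10 mm of the dish's centre, seen from above, and the arm is at rest (all of step 2 and velocity of joint swing_arm between -0.05 and 0.05 rad/s); the robot touches nothing.
It fails at once if the ring is pinched or forced: the fingers press on it with more than 28 N (contact force between the fingers and pull_ring above 28 N).
It fails at once if the ring's top bar is gripped between the fingers (contact force between the fingers and pull_ring above 2 N and x of the grasp point in the frame of pull_ring between 0.0142 and 0.0282 m and z of the grasp point in the frame of pull_ring between 0.0513 and 0.0783 m).
It fails at once if a dish is shifted or lifted by more than 10 mm (distance of any of pink_dish, tan_dish from where it was at the start of the episode above 0.01 m).
It fails at once if the vial, timer or marker is shifted or lifted by more than 30 mm (distance of any of amber_vial, timer, marker from where it was at the start of the episode above 0.03 m).
It also fails if it takes over 51 s, if anything falls off the work surface, if the arm or the gripper's body presses on something with over 40 N, if the wrist force passes 120 N, or if a joint passes its speed limit or range.

## Working session

There is one attempt and no reset: what is moved stays moved. The work goes in short steps, Python scripts to look and compute and a tool call to move; the robot and the scene stay as the last step left them, time stands still between calls to the robot, and variables do not carry over. Pictures are saved under pics/ and viewed, at most 10 in all, crops included, and the job is handed in when it is done.

Besides the shell and the picture viewer there is one more tool, called as name(argument=value, ...), one argument or row to a line, values as JSON. step_arm: Moves the arm, as the interface text tells. Its arguments: {"type":"object","properties":{"targets":{"type":"array"},"fingers":{"type":"number"},"newtons":{"type":"number"}},"required":["targets"]}

```bash
mkdir -p pics; cat > h.py <<'E'
import numpy as np, cv2
from bench import r, vision
def R(s):
    a=np.array(s,float); return a
E
python3 - <<'E'
from h import *
print(r.sense())
for n in ("scene","top"):
    s=vision.snapshot(n); cv2.imwrite(f"pics/{n}0.png",s["img"]); np.save(f"pics/{n}0.npy",s,allow_pickle=True)
    print(n,s["eye"],s["attitude"],s["mtx"],s["D"])
E
```

```text
{'time': 0.0, 'joint_pos': array([-7.35333297e+01,  7.51436724e+00,  8.53331017e+01,  1.84933088e-03,
        8.72614226e+01, -4.89344777e+00]), 'qd': array([-0.06186477, -0.04049922, -0.05431973,  0.07552132, -0.0412751 ,
        0.02020353]), 'joint_efforts': array([ 2.76599326e-05, -5.69406617e+01, -5.00552344e+01, -3.26724403e-04,
        1.44392776e-02, -3.94582867e-05]), 'tool_pos': array([ 218.4124643 , -558.26060994,  252.21548937]), 'tcp_rot': array([-1.79891663e+02, -1.11290874e-02,  2.13600175e+01]), 'ft_force': array([-0.06939893, -0.22787143, -0.44792875]), 'wrist_torque': array([ 0.05753616,  0.02347257, -0.05718772]), 'grip_force': 0.0, 'finger_gap': 85.39214602199642}
scene [128.75034512 786.73183305 602.17560347] [  56.83021207    0.22594438 -150.96047815] [[408.41418168   0.         258.37179415]
 [  0.         408.41418168 191.29371698]
 [  0.           0.           1.        ]] [-0.08258805  0.          0.          0.          0.        ]
top [376.4521689   98.49978404 958.79632268] [  9.72542811   0.45242257 -89.62902145] [[351.25805424   0.         253.08721274]
 [  0.         351.25805424 193.48536709]
 [  0.           0.           1.        ]] [-0.09373359  0.          0.          0.          0.        ]
```

View pics/scene0.png

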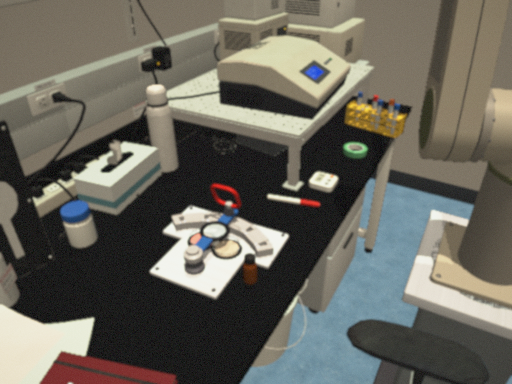

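View pics/top0.png

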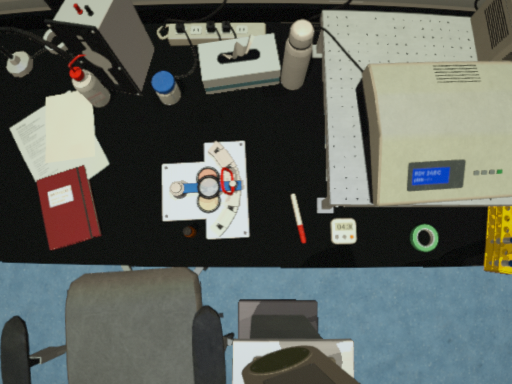

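The scene view shows the fixture with the pivot at about (193,258), the ring at (226,195), and dishes beside the lens. In the top view the pivot is at (177,188), the ring at (228,181), and the dishes at about (207,173) and (208,204). I'll zoom in to tell the dishes apart.

```bash
cat >> h.py <<'E'
from scipy.spatial.transform import Rotation as Ro
def ray(s,uv):
    p=cv2.undistortPoints(np.array([[uv]],float),s["mtx"],np.array(s["D"]))[0,0]
    d=Ro.from_euler('xyz',s["attitude"],degrees=True).as_matrix()@np.array([p[0],-p[1],-1])
    return np.array(s["eye"]),d/np.linalg.norm(d)
def plane(s,uv,z):
    e,d=ray(s,uv); return e+d*(z-e[2])/d[2]
def proj(s,P):
    M=Ro.from_euler('xyz',s["attitude"],degrees=True).as_matrix()
    q=M.T@(np.array(P)-s["eye"]); q=q*[1,-1,-1]
    return cv2.projectPoints(q.reshape(1,1,3),np.zeros(3),np.zeros(3),s["mtx"],np.array(s["D"]))[0].ravel()
def cross(s1,u1,s2,u2):
    a,d=ray(s1,u1); b,f=ray(s2,u2)
    t=np.linalg.lstsq(np.c_[d,-f],b-a,rcond=None)[0]; p,q=a+t[0]*d,b+t[1]*f
    return (p+q)/2,np.linalg.norm(p-q)
E
python3 - <<'E'
from h import *
T=np.load("pics/top0.npy",allow_pickle=True).item();S=np.load("pics/scene0.npy",allow_pickle=True).item()
a=cv2.resize(T["img"][135:245,155:255],None,fx=4,fy=4,interpolation=cv2.INTER_CUBIC)
b=cv2.resize(S["img"][175:300,145:295],None,fx=3.5,fy=3.5,interpolation=cv2.INTER_CUBIC)[:440]
b=b[:, :400] if b.shape[1]<400 else b[:,:400]
m=np.zeros((440,800,3),np.uint8); m[:440,:400]=a; m[:b.shape[0],400:]=b
cv2.imwrite("pics/crop0.png",m)
E
```

```text
(no output)
```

View pics/crop0.png

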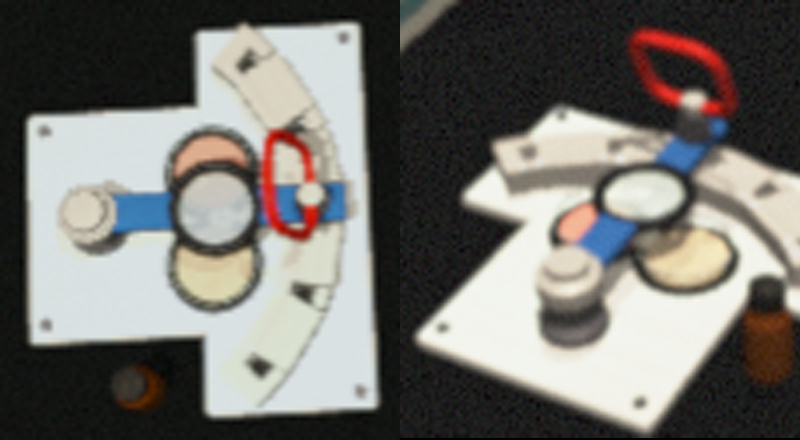

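The pink dish is on the far (+x) side of the lens and the tan dish is on the near side. The swing is therefore anticlockwise, to +0.384. In the top picture the pivot cap is at (176.8,188.2) and the ring's top bar is at about (222.7,181).

```bash
python3 - <<'E'
from h import *
T=np.load("pics/top0.npy",allow_pickle=True).item();S=np.load("pics/scene0.npy",allow_pickle=True).item()
def mask(im,lo,hi,roi):
    h=cv2.cvtColor(im,cv2.COLOR_BGR2HSV); m=cv2.inRange(h,lo,hi)
    z=np.zeros_like(m);x0,y0,x1,y1=roi; z[y0:y1,x0:x1]=m[y0:y1,x0:x1]; return z
# top-view base plate outline -> yaw
g=cv2.cvtColor(T["img"],cv2.COLOR_BGR2GRAY)[135:245,155:255]
print("pivot", plane(T,(176.75,188.25),60), cross(T,(176.75,188.25),S,(193.6,250.7)))
# corner screws in base plate (z=10) top
for c in [(43,131),(45,325),(343,37),(361,392)]:
    print("screw",plane(T,(c[0]/4+155-.4,c[1]/4+135-.4),10))
for lo,hi,n in [((100,120,60),(125,255,255),"blue")]:
    m=mask(T["img"],lo,hi,(180,170,250,205)); ys,xs=np.nonzero(m)
    P=np.array([plane(T,(x,y),50)[:2] for x,y in zip(xs,ys)]); l=cv2.fitLine(P.astype(np.float32),cv2.DIST_HUBER,0,.01,.01).ravel(); print(n,l,len(P))
for n,s,roi in (("top",T,(215,160,240,200)),("scene",S,(200,178,250,215))):
    h=cv2.cvtColor(s["img"],cv2.COLOR_BGR2HSV); m=mask(s["img"],(0,150,70),(8,255,255),roi)|mask(s["img"],(170,150,70),(180,255,255),roi)
    ys,xs=np.nonzero(m); print(n,xs.min(),xs.max(),ys.min(),ys.max())
    for y in range(ys.min(),ys.max()+1): print(y,"".join("#" if m[y,x] else "." for x in range(xs.min(),xs.max()+1)))
E
```

```text
pivot [543.3404735  306.62979182  60.        ] (array([545.14016865, 308.39168725,  54.09179563]), np.float64(1.5538706018201056))
screw [612.00515388 353.19219867  10.        ]
screw [475.77957842 345.0907592   10.        ]
screw [680.60609905 143.82166513  10.        ]
screw [432.036709   128.53587108  10.        ]
blue [ 5.5141795e-02 -9.9847853e-01  5.4897900e+02  2.2973689e+02] 186
top 220 234 168 194
168 ..######.......
169 ..#######......
170 ..##..####.....
171 .##......##....
172 .##.......##...
173 .##.......###..
174 .##........##..
175 .##........##..
176 .##........##..
177 .##........##..
178 ###........##..
179 .##........##..
180 .##............
181 .###...........
182 .###...........
183 .###...........
184 .###...........
185 .###...........
186 .###...........
187 .###.......####
188 ..###......####
189 ..###......####
190 ..####.....###.
191 ...####....###.
192 ....####...##..
193 ......######...
194 .........###...
scene 210 241 183 207
183 ...#######......................
184 .#############..................
185 .#################..............
186 #####################...........
187 #######################.........
188 ########################........
189 #####.....###############.......
190 .####.........#############.....
191 .#####...........##########.....
192 ..####.............#########....
193 ..#####..............########...
194 ..#####................######...
195 ...#####................#####...
196 ...######...............#####...
197 ....#####................#####..
198 ....#######..............#####..
199 .....########.............####..
200 .....##########...........#####.
201 ......#########...........#####.
202 .......########............####.
203 ........#######........########.
204 ..........####........##########
205 ............##........#########.
206 .....................##########.
207 ......................########..
```

```bash
python3 - <<'E'
from h import *
T=np.load("pics/top0.npy",allow_pickle=True).item();S=np.load("pics/scene0.npy",allow_pickle=True).item()
print("bar top",plane(T,(221.6,180.5),132), "pin", plane(T,(232.6,183.4),78))
d=np.array([.057,-.998,0]);p=np.array([544.2,306.8,0]);n=np.array([.998,.057,0])
B=p+129*d+[0,0,132]; print("B",B,"projT",proj(T,B),"S",proj(S,B))
for k in(-26,26): print(proj(T,B+k*n),proj(S,B+k*n))
print("scene check ray at bar height",plane(S,(227,187.5),132),plane(S,(221,186),132))
s=r.sense(); print(Ro.from_euler('xyz',s["tcp_rot"],degrees=True).as_matrix())
m=p+85*np.array([np.cos(np.arctan2(d[1],d[0])+.384),np.sin(np.arctan2(d[1],d[0])+.384),0]); print("pinkexp",m,proj(T,m+[0,0,20]))
# approach: tool z pointing to pivot (-d) and down 45
z=(-d-np.array([0,0,1])); z/=np.linalg.norm(z)
for y in (n,-n):
    x=np.cross(y,z); M=np.c_[x,y,z]; print("euler",Ro.from_matrix(M).as_euler('xyz',degrees=True))
    R0=Ro.from_euler('xyz',[180,0,21.36],degrees=True).as_matrix(); print("rotvec",Ro.from_matrix(M@R0.T).as_rotvec(), np.linalg.norm(Ro.from_matrix(M@R0.T).as_rotvec()))
E
```

```text
bar top [549.44272261 181.95239921 132.        ] pin [553.28393492 159.02939617  78.        ]
B [551.553 178.058 132.   ] projT [223.23293524 179.64861873] S [224.61302078 186.79599371]
[223.62076974 190.25477674] [235.27772072 189.62652521]
[222.85434291 169.15955985] [214.18928897 184.02889458]
scene check ray at bar height [545.54241128 177.95873024 132.        ] [560.11825745 179.11561177 132.        ]
[[ 9.31325993e-01  3.64186266e-01 -5.08542918e-04]
 [ 3.64186599e-01 -9.31324541e-01  1.64959848e-03]
 [ 1.27142612e-04 -1.72151846e-03 -9.99998510e-01]]
pinkexp [580.48575635 229.93424764   0.        ] [208.31334297 177.72816313]
euler [180.         -44.98929601  93.26885296]
rotvec [ 0.70426575 -0.4518802   1.18642411] 1.4518223480789765
euler [-180.           44.98929601  -86.73114704]
rotvec [ 0.49062446  0.76464956 -1.77595283] 1.9948458026366864
```

```bash
python3 - <<'E'
from h import *
T=np.load("pics/top0.npy",allow_pickle=True).item();S=np.load("pics/scene0.npy",allow_pickle=True).item()
print("foot",plane(T,(324,205),0),plane(S,(292,186),0))
print("shelf corner",cross(T,(327,204),S,(295,140)))
print("instr corner",cross(T,(374,202),S,(300,115)))
E
```

```text
foot [509.4873094  -88.82753392   0.        ] [509.83979224 -85.23314459   0.        ]
shelf corner (array([494.47523228, -64.85107811, 151.7041893 ]), np.float64(7.8415293417082435))
instr corner (array([ 508.95245341, -160.51444589,  180.32602053]), np.float64(37.368070262331614))
```

step_arm(
  targets=[
    [[15,39,10,0,0,0],[30,78,20,0,0,0],[45,117,30,0,0,0],[60,156,40,0,0,0],[75,195,50,0,0,0],[90,234,60,0,0,0],[105,273,60,0,0,0],[112,300,60,0,0,0]],
  ],
  fingers=1,
  newtons=20,
)

```text
time: 0.77
tool_pos: [331.3, -256.7, 314.0]
tcp_rot: [179.9, -0.1, 21.4]
ft_force: [0.9, -0.7, 0.1]
finger_gap: -0.1
grip_force: 0.0
```

step_arm(
  targets=[
    [[3,22,2,0.059,-0.038,0.099],[6,44,4,0.117,-0.075,0.198],[10,66,6,0.176,-0.113,0.297],[15,88,8,0.235,-0.151,0.395],[20,110,10,0.293,-0.188,0.494],[30,132,12,0.352,-0.226,0.593],[40,154,14,0.411,-0.264,0.692],[52,176,15,0.469,-0.301,0.791],[65,198,15,0.528,-0.339,0.89],[80,220,15,0.587,-0.377,0.989],[95,240,15,0.645,-0.414,1.088],[110,259,15,0.704,-0.452,1.186]],
  ],
)

```text
time: 1.77
tool_pos: [441.0, 1.2, 328.2]
tcp_rot: [179.8, -45.1, 93.6]
ft_force: [0.5, -0.8, 0.4]
finger_gap: -0.1
grip_force: 0.0
```

```bash
python3 - <<'E'
from h import *
s=r.sense(); print({k:np.round(s[k],1) for k in("time","joint_pos","tool_pos","tcp_rot","ft_force")})
E
```

```text
{'time': np.float64(1.8), 'joint_pos': array([-33.6,  -5. , 100.6,  37.3, 110.8, -31.9]), 'tool_pos': array([441. ,   1.2, 328.2]), 'tcp_rot': array([179.8, -45.1,  93.6]), 'ft_force': array([ 0.5, -0.8,  0.4])}
```

step_arm(
  targets=[
    [[15,12,-10,0,0,0],[30,24,-25,0,0,0],[50,38,-45,0,0,0],[70,52,-68,0,0,0],[90,68,-92,0,0,0],[105,80,-117,0,0,0],[113,88,-132,0,0,0],[115,90,-139,0,0,0],[115,90,-139,0,0,0],[115,90,-139,0,0,0]],
  ],
)

```text
time: 2.6
tool_pos: [555.2, 90.0, 189.5]
tcp_rot: [-179.9, -45.0, 93.2]
ft_force: [0.2, -0.2, 1.1]
finger_gap: -0.1
grip_force: 0.0
```

```bash
python3 - <<'E'
from h import *
s=r.sense(); print({k:np.round(s[k],1) for k in("time","joint_pos","tool_pos","tcp_rot","ft_force")})
o=[]
for n,c in(("scene",(150,125)),("top",(170,130)),("wrist",None)):
    S=vision.snapshot(n); np.save(f"pics/{n}1.npy",S,allow_pickle=True)
    i=S["img"]
    if c: i=i[c[1]:c[1]+150,c[0]:c[0]+130]
    o.append(cv2.resize(i,(260,300) if c else (280,300),interpolation=cv2.INTER_CUBIC))
cv2.imwrite("pics/pre.png",np.hstack(o))
E
```

```text
{'time': np.float64(2.6), 'joint_pos': array([-19.9,  13.6,  96.1,  40.5,  91.4, -30.1]), 'tool_pos': array([555.2,  90. , 189.5]), 'tcp_rot': array([-179.9,  -45. ,   93.2]), 'ft_force': array([ 0.2, -0.2,  1.1])}
```

View pics/pre.png

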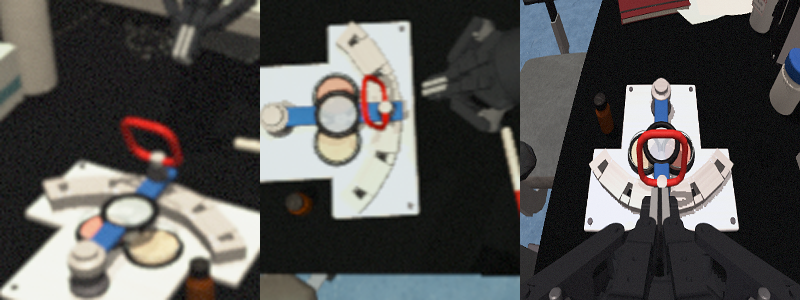

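The closed fingers are lined up outside the ring. In the wrist panel the ring's top bar is at about (663,137) and the fingertips are at (662,190). I'll refine the bar position from the wrist view.

```bash
python3 - <<'E'
from h import *
W=np.load("pics/wrist1.npy",allow_pickle=True).item();S=np.load("pics/scene1.npy",allow_pickle=True).item();T=np.load("pics/top1.npy",allow_pickle=True).item()
h=cv2.cvtColor(W["img"],cv2.COLOR_BGR2HSV); m=(cv2.inRange(h,(0,150,70),(8,255,255))|cv2.inRange(h,(172,150,70),(180,255,255)))
m[:150]=0; m[260:]=0
ys,xs=np.nonzero(m); print(xs.min(),xs.max(),ys.min(),ys.max())
cx=(xs.min()+xs.max())/2
tops=[]
for x in range(int(cx)-15,int(cx)+16,5):
    c=np.nonzero(m[:,x])[0]; run=c[:np.argmax(np.diff(c)>1)+1]; tops.append((x,run.mean(),len(run)))
print(tops); yb=np.mean([t[1] for t in tops])
print("bar wrist@132",plane(W,(cx,yb),132))
print("edges@110",plane(W,(xs.min()+4,np.median(ys)),105),plane(W,(xs.max()-4,np.median(ys)),105))
print("x-scene",cross(W,(cx,yb),S,(224.6,187)),"x-top",cross(W,(cx,yb),T,(221.8,180.5)))
B=[551,179,132]; print(proj(W,B))
s=r.sense(); p=np.array(s["tool_pos"]);a=Ro.from_euler('xyz',s["tcp_rot"],degrees=True).as_matrix()[:,2]
for k in(10,22,35): print(k,p+k*a,"W",proj(W,p+k*a),"S",proj(S,p+k*a),"T",proj(T,p+k*a))
E
```

```text
213 306 165 238
[(244, np.float64(170.5), 12), (249, np.float64(171.0), 11), (254, np.float64(166.0), 1), (259, np.float64(166.0), 1), (264, np.float64(166.0), 1), (269, np.float64(170.5), 12), (274, np.float64(170.5), 12)]
bar wrist@132 [554.54876018 185.71877981 132.        ]
edges@110 [523.14157959 181.10587778 105.        ] [587.02239425 184.77886606 105.        ]
x-scene (array([552.06372133, 182.27642246, 134.5613113 ]), np.float64(5.828485158329171)) x-top (array([551.8305034 , 182.38073718, 134.59721372]), np.float64(6.14696169062246))
[253.77293875 176.60812378]
10 [555.66786155  96.393348   183.77104039] W [253.37466516 273.95678621] S [241.96556639 149.37817772] T [257.23775522 173.27353292]
22 [555.21540266 104.85681512 175.27604156] W [253.50353695 261.38153276] S [240.27440499 154.37763228] T [253.51934868 174.28790261]
35 [554.72523887 114.02557118 166.07312616] W [253.62390183 249.6585721 ] S [238.43503119 159.81808603] T [249.5773776  175.36373078]
```

step_arm(
  targets=[
    [[-0.3,7,-7,0,0,0],[-0.6,15,-15,0,0,0],[-0.9,23,-23,0,0,0],[-1.2,31,-31,0,0,0],[-1.5,39,-39,0,0,0],[-1.8,46,-46,0,0,0],[-2.0,52,-52,0,0,0],[-2.2,57,-57,0,0,0],[-2.4,61,-61,0,0,0],[-2.4,63,-64,0,0,0],[-2.4,63,-64,0,0,0],[-2.4,63,-64,0,0,0]],
  ],
)

```text
time: 3.75
tool_pos: [553.2, 153.1, 125.3]
tcp_rot: [180.0, -45.0, 93.3]
ft_force: [-0.9, -0.6, -0.5]
finger_gap: -0.3
grip_force: 0.0
```

```bash
python3 - <<'E'
from h import *
o=[]
for n,c in(("scene",(190,150)),("top",(200,140)),("wrist",(180,110))):
    S=vision.snapshot(n); np.save(f"pics/{n}2.npy",S,allow_pickle=True)
    i=S["img"]; w,hh=(70,80) if n!="wrist" else (154,176)
    i=i[c[1]:c[1]+hh,c[0]:c[0]+w]
    o.append(cv2.resize(i,(262,300),interpolation=cv2.INTER_CUBIC))
cv2.imwrite("pics/ins.png",np.hstack(o)); print(r.sense()["ft_force"])
E
```

```text
[-0.85160224 -0.84817928 -0.58496846]
```

View pics/ins.png

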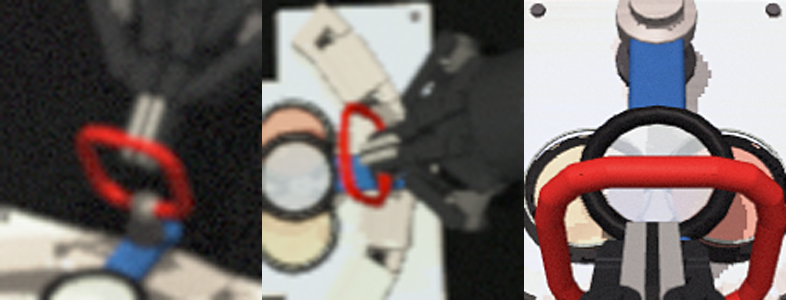

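The tip is centred in the ring opening but still below and outside the bar, about 9 mm short in the top view. I'll go a bit deeper and up to the bar.

step_arm(
  targets=[
    [[-0.2,3,-3,0,0,0],[-0.4,6,-6,0,0,0],[-0.4,7,-5,0,0,0],[-0.5,8,-3,0,0,0],[-0.6,10,0,0,0,0],[-0.6,11,2,0,0,0],[-0.6,11,3,0,0,0],[-0.6,11,3,0,0,0]],
  ],
)

```text
time: 4.57
tool_pos: [552.8, 164.2, 128.7]
tcp_rot: [179.9, -45.0, 93.3]
ft_force: [0.3, 0.4, 0.5]
finger_gap: -0.2
grip_force: 0.0
```

step_arm(
  targets=[
    [[0,0,1,0,0,0],[0,0,2,0,0,0],[0,0,3,0,0,0],[0,0,4,0,0,0],[0,0,4,0,0,0],[0,0,4,0,0,0]],
  ],
)

```text
time: 5.07
tool_pos: [552.3, 164.1, 132.0]
tcp_rot: [-180.0, -45.0, 93.2]
ft_force: [-0.2, -1.8, -4.7]
finger_gap: 0.3
grip_force: 2.2
```

step_arm(
  targets=[
    [[0,0,2,0,0,0],[0,0,4,0,0,0],[0,0,6,0,0,0],[0,0,8,0,0,0],[0,0,10,0,0,0],[0,0,12,0,0,0],[0,0,14,0,0,0],[0,0,16,0,0,0],[0,0,16,0,0,0],[0,0,16,0,0,0],[0,0,16,0,0,0]],
  ],
)

```text
time: 5.98
tool_pos: [552.6, 164.2, 148.2]
tcp_rot: [180.0, -45.0, 93.2]
ft_force: [1.0, -3.2, -7.2]
finger_gap: 0.2
grip_force: 3.3
```

```bash
python3 - <<'E'
from h import *
o=[]
for n,c in(("scene",(190,140)),("top",(200,140)),("wrist",(180,110))):
    S=vision.snapshot(n); np.save(f"pics/{n}3.npy",S,allow_pickle=True)
    i=S["img"]; w,hh=(70,80) if n!="wrist" else (154,176)
    i=i[c[1]:c[1]+hh,c[0]:c[0]+w]
    o.append(cv2.resize(i,(262,300),interpolation=cv2.INTER_CUBIC))
cv2.imwrite("pics/lift.png",np.hstack(o)); s=r.sense(); print(s["ft_force"],s["tool_pos"],s["joint_pos"])
p=np.array([544,307.]);
v=s["tool_pos"][:2]-p
for k in range(0,13):
    t=.385*k/12; c,q=np.cos(t),np.sin(t); w=np.array([[c,-q],[q,c]])@v-v; print(k,round(t,3),w.round(1))
E
```

```text
[-0.23045467 -2.45606383 -7.94443114] [552.60416799 164.17583844 148.18996081] [-12.9572128   14.2740537  100.17659381  43.09688259  83.48972014
 -28.37011733]
0 0.0 [0. 0.]
1 0.032 [4.6 0.3]
2 0.064 [9.1 0.8]
3 0.096 [13.7  1.5]
4 0.128 [18.2  2.3]
5 0.16 [22.7  3.2]
6 0.193 [27.2  4.3]
7 0.225 [31.6  5.5]
8 0.257 [36.   6.9]
9 0.289 [40.3  8.4]
10 0.321 [44.6 10. ]
11 0.353 [48.8 11.8]
12 0.385 [53.  13.7]
```

View pics/lift.png

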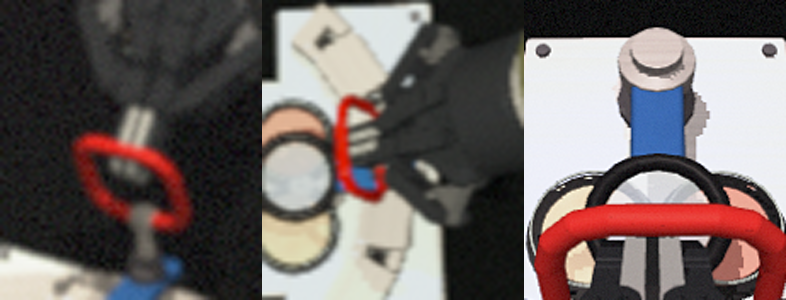

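The pin stem is clearly raised: the ring is up at (130,150) in the scene panel, and the load is about 7.5 N. Next I swing about the pivot.

step_arm(
  targets=[
    [[2.3,0.1,0,0,0,0.016],[4.6,0.3,0,0,0,0.032],[6.9,0.5,0,0,0,0.048],[9.1,0.8,0,0,0,0.064],[11.4,1.1,0,0,0,0.08],[13.7,1.5,0,0,0,0.096],[16,1.9,0,0,0,0.112],[18.2,2.3,0,0,0,0.128],[20.5,2.7,0,0,0,0.144],[22.7,3.2,0,0,0,0.16],[25,3.7,0,0,0,0.177],[27.2,4.3,0,0,0,0.193]],
  ],
)

```text
time: 7.13
tool_pos: [580.2, 168.3, 148.3]
tcp_rot: [180.0, -45.0, 104.4]
ft_force: [0.3, -4.7, -7.5]
finger_gap: -0.2
grip_force: 4.5
```

step_arm(
  targets=[
    [[2.2,0.6,0,0,0,0.016],[4.4,1.2,0,0,0,0.032],[6.6,1.9,0,0,0,0.048],[8.8,2.6,0,0,0,0.064],[11,3.4,0,0,0,0.08],[13.1,4.1,0,0,0,0.096],[15.3,4.9,0,0,0,0.112],[17.4,5.7,0,0,0,0.128],[19.5,6.6,0,0,0,0.144],[21.6,7.5,0,0,0,0.16],[22.6,7.9,0,0,0,0.17],[22.6,7.9,0,0,0,0.17]],
  ],
)

```text
time: 8.13
tool_pos: [603.4, 176.0, 148.3]
tcp_rot: [179.9, -44.9, 114.1]
ft_force: [3.1, -7.6, -6.8]
finger_gap: -0.2
grip_force: 5.1
```

```bash
python3 - <<'E'
from h import *
o=[]
for n,c in(("scene",(190,140)),("top",(200,140)),("wrist",(180,110))):
    S=vision.snapshot(n); np.save(f"pics/{n}4.npy",S,allow_pickle=True)
    i=S["img"]; w,hh=(70,80) if n!="wrist" else (154,176)
    i=i[c[1]:c[1]+hh,c[0]:c[0]+w]
    o.append(cv2.resize(i,(262,300),interpolation=cv2.INTER_CUBIC))
cv2.imwrite("pics/swing.png",np.hstack(o)); s=r.sense(); print(s["ft_force"],s["tool_pos"],s["tcp_rot"])
W=np.load("pics/wrist4.npy",allow_pickle=True).item()
h=cv2.cvtColor(W["img"],cv2.COLOR_BGR2HSV); m=cv2.inRange(h,(100,150,60),(125,255,255)); m[:100]=0;m[260:]=0;m[:,:200]=0;m[:,320:]=0
ys,xs=np.nonzero(m); P=np.array([plane(W,(x,y),50)[:2] for x,y in zip(xs,ys)])
print(len(P)); l=cv2.fitLine(P.astype(np.float32),cv2.DIST_HUBER,0,.01,.01).ravel(); print(l, np.arctan2(l[1],l[0]), P.mean(0))
W=np.load("pics/wrist3.npy",allow_pickle=True).item()
h=cv2.cvtColor(W["img"],cv2.COLOR_BGR2HSV); m=cv2.inRange(h,(100,150,60),(125,255,255)); m[:100]=0;m[260:]=0;m[:,:200]=0;m[:,320:]=0
ys,xs=np.nonzero(m); P=np.array([plane(W,(x,y),50)[:2] for x,y in zip(xs,ys)])
l=cv2.fitLine(P.astype(np.float32),cv2.DIST_HUBER,0,.01,.01).ravel(); print(l, np.arctan2(l[1],l[0]),P.mean(0))
E
```

```text
[ 3.28236192 -7.41230331 -6.19099907] [603.32214942 175.92861344 148.28537366] [179.91228019 -44.915261   114.08190932]
1168
[ 4.7676563e-01 -8.7903047e-01  5.6246063e+02  2.7798178e+02] -1.0738248 [562.37980198 278.26019174]
[ 5.6793589e-02 -9.9838597e-01  5.4951465e+02  2.7488577e+02] -1.5139722 [549.55108236 275.0796709 ]
```

View pics/swing.png

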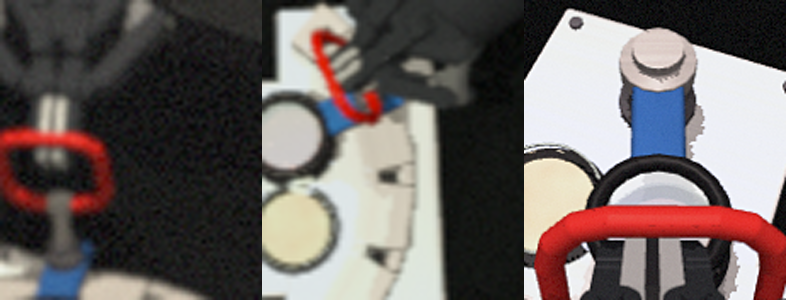

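```bash
python3 - <<'E'
from h import *
for k in (3,4):
    W=np.load(f"pics/wrist{k}.npy",allow_pickle=True).item()
    h=cv2.cvtColor(W["img"],cv2.COLOR_BGR2HSV); m=cv2.inRange(h,(100,150,60),(125,255,255)); m[:150]=0;m[205:]=0;m[:,:200]=0;m[:,320:]=0
    L=[];Q=[]
    for y in range(164,198,2):
        x=np.nonzero(m[y])[0]
        if len(x)>15: L.append(plane(W,(x.min()-.5,y),50)[:2]);Q.append(plane(W,(x.max()+.5,y),50)[:2])
    for P in(L,Q):
        l=cv2.fitLine(np.array(P,np.float32),cv2.DIST_HUBER,0,.01,.01).ravel(); print(k,len(P),l,np.arctan2(*(-l[[1,0]])) if l[1]>0 else np.arctan2(l[1],l[0]))
    g=cv2.cvtColor(W["img"],cv2.COLOR_BGR2GRAY)
    h2=cv2.medianBlur(g,5)
    c=cv2.HoughCircles(h2[110:175,220:290],cv2.HOUGH_GRADIENT,1,50,param1=80,param2=12,minRadius=15,maxRadius=28)
    print(None if c is None else [plane(W,(q[0]+220,q[1]+110),60) for q in c[0]])
T=np.load("pics/top4.npy",allow_pickle=True).item()
for k in (0,4):
    T=np.load(f"pics/top{k}.npy",allow_pickle=True).item()
    g=cv2.cvtColor(T["img"],cv2.COLOR_BGR2GRAY); g=cv2.resize(g[140:240,180:240],None,fx=4,fy=4,interpolation=cv2.INTER_CUBIC)
    c=cv2.HoughCircles(g,cv2.HOUGH_GRADIENT,1,30,param1=100,param2=15,minRadius=35,maxRadius=60)
    for q in c[0][:4]: print(k,q,plane(T,((q[0]-1.5)/4+180,(q[1]-1.5)/4+140),46))
E
```

```text
3 17 [ 7.4773036e-02 -9.9720055e-01  5.3723083e+02  2.7257986e+02] -1.4959534
3 17 [ 2.9491872e-02 -9.9956501e-01  5.6219312e+02  2.7400073e+02] -1.5413002
[array([548.67594025, 299.46600483,  60.        ])]
4 17 [ 4.4035003e-01 -8.9782619e-01  5.5037708e+02  2.7461697e+02] -1.1148078
4 17 [ 3.8971537e-01 -9.2093533e-01  5.7377234e+02  2.8274741e+02] -1.1704738
[array([553.56876888, 297.91945301,  60.        ])]
0 [113.5 245.5  46.6] [512.16227478 225.34638251  46.        ]
0 [117.5 187.5  49.4] [551.04974442 223.77935185  46.        ]
0 [112.5 154.5  49.2] [573.40789889 227.75969754  46.        ]
0 [142.5 326.5  50.4] [458.88362091 204.92309487  46.        ]
4 [115.5 242.5  47.2] [514.16735625 224.07898768  46.        ]
4 [105.5 144.5  36.6] [580.20976162 232.64927579  46.        ]
4 [141.5  48.5  44.9] [646.67357675 210.31895136  46.        ]
4 [138.5 326.5  52.8] [458.86430292 207.53918817  46.        ]
```

step_arm(
  targets=[
    [[0.7,0.3,0,0,0,0.005],[1.4,0.6,0,0,0,0.01],[1.6,0.7,0,0,0,0.012],[1.6,0.7,-2,0,0,0.012],[1.6,0.7,-4,0,0,0.012],[1.6,0.7,-6,0,0,0.012],[1.6,0.7,-8,0,0,0.012],[1.6,0.7,-10,0,0,0.012],[1.6,0.7,-10,0,0,0.012],[1.6,0.7,-10,0,0,0.012]],
  ],
)

```text
time: 9.12
tool_pos: [604.9, 176.6, 138.4]
tcp_rot: [179.9, -44.9, 114.8]
ft_force: [2.2, -5.9, -4.9]
finger_gap: 0.1
grip_force: 4.6
```

The finger still carries 5 N below the plate-top height, so the pin is going into the hole. I'll carry on lowering.

step_arm(
  targets=[
    [[0,0,-2,0,0,0],[0,0,-4,0,0,0],[0,0,-6,0,0,0],[0,0,-8,0,0,0],[0,0,-10,0,0,0],[0,0,-12,0,0,0],[0,0,-12,0,0,0],[0,0,-12,0,0,0],[0,0,-12,0,0,0]],
  ],
)

```text
time: 9.87
tool_pos: [604.2, 177.7, 127.0]
tcp_rot: [179.9, -45.0, 114.8]
ft_force: [0.0, -0.7, -0.2]
finger_gap: -0.3
grip_force: 0.0
```

step_arm(
  targets=[
    [[0.9,-2,-2,0,0,0],[1.8,-3.9,-4,0,0,0],[4,-9,1.5,0,0,0],[7,-15,8,0,0,0],[10,-22,16,0,0,0],[13,-29,23,0,0,0],[16,-36,31,0,0,0],[20,-43,39,0,0,0],[23,-51,47,0,0,0],[27,-58,55,0,0,0],[30,-65,63,0,0,0],[30,-65,63,0,0,0]],
  ],
)

```text
time: 10.87
tool_pos: [635.5, 110.4, 191.6]
tcp_rot: [179.8, -44.9, 114.8]
ft_force: [0.4, 0.6, 0.9]
finger_gap: -0.2
grip_force: 0.0
```

```bash
python3 - <<'E'
from h import *
o=[]
for n,c in(("scene",(170,150)),("top",(165,125)),("wrist",(150,90))):
    S=vision.snapshot(n); np.save(f"pics/{n}5.npy",S,allow_pickle=True)
    i=S["img"]; w,hh=(96,110) if n!="wrist" else (210,240)
    i=i[c[1]:c[1]+hh,c[0]:c[0]+w]
    o.append(cv2.resize(i,(262,300),interpolation=cv2.INTER_CUBIC))
cv2.imwrite("pics/end.png",np.hstack(o)); s=r.sense(); print(s["ft_force"],s["tool_pos"],s["time"])
E
```

```text
[-0.43965661 -0.22176142 -0.72366774] [633.85301338 112.18647431 188.9976274 ] 11.0167
```

View pics/end.png

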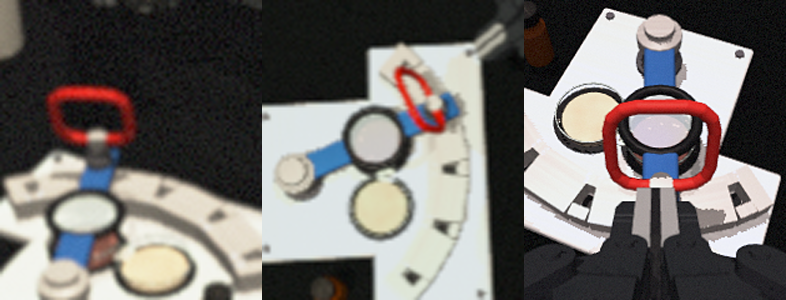

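The lens covers the pink dish at (378,137) in the top panel. The pin button sits on its collar again, as at the start, and the fingers are clear of the ring.

```bash
python3 -c "
from h import *
print(r.hand_in())"
```

```text
the job is handed in; nothing more can be done
None
```

I lifted the pin, swung the arm one hole anticlockwise so the lens stands over the pink dish, let the pin drop home and withdrew the fingers; the job is handed in at about 11 s, but no verdict came back.

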